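Click a lamp battery into the stall's charging dock

TASK

Put the battery stick standing on the table upright into the charging dock's bay and press it down gently through the click at least once, so that the dock wakes up, and leave it locked down in the dock, not sprung up. The push-push carriage inside may have been left locked or sprung up, so feel after each press whether the battery stayed down. Leave the bicycle parts lying around alone.

Things in the scene. Friction and masses are not known exactly. Their poses are not given: they have to be found in the camera images.
- battery_center (a point): centre of the battery stick: a plain upright black block with a flat top, 36 mm (its x) by 28 mm (its y) by 90 mm tall (z), 0.14 to 0.2 kg, so its top is 45 mm above this point; it starts standing on the table. Its two ends in x and its two sides in y are alike: it fits the bay either way round (half turn)
- dock: charging dock fixed to the table: grey block 110 mm (x) by 84 mm (y) by 70 mm high with a metal-edged rectangular bay in the middle of its top; origin at the centre of its underside, x along the long side. Deep in the bay a push-push spring carriage carries the battery: one press through the click locks it down, the next releases it. Over 18 N between the dock and the battery or the fingers damages it
- bay_mouth (a point): centre of the bay's mouth, level with the dock's top face, 70 mm above its underside; axes as the dock's. The bay is 39 mm along the dock's x and 31 mm along its y, widened by a 4 mm bevel at the mouth
- locked_top (a point): point of the dock 38 mm above its top face, over the bay: nominally the battery's top when locked (truly up to 3 mm higher or lower, different each time). Sprung up it is 7.5 mm above locked; the click is 3.5 to 4 mm below locked, a stiff rubber buffer starts 4.4 mm and a hard stop 6.5 mm below. The spring pushes up with 4 N when up, 6.5 N locked, 7.8 N at the click; the battery's weight helps
- cassette: bystander: stepped steel sprocket stack lying flat, 98 mm across, 30 mm high; origin at the centre of its underside
- pedal: bystander: flat metal cage pedal, 90 x 70 x 22 mm; origin at the centre of its underside
- crank: bystander: chainring 164 mm across lying flat with a crank arm along its x to 155 mm from the middle, 19 mm high; origin under the ring's centre
Mind the look-alikes: they are no part of the job. There is more than one size of the part that bears battery_center; the job needs the middle-sized.

How it is judged:
On the way, in this order (a step that is already met when the one before it is completed fails the run):
1. the battery stands in the bay (z of battery_center in the frame of dock below 0.08 m and horizontal distance between battery_center and bay_mouth below 0.005 m), for 0.1 s.
2. the battery is pressed down through the click (z of battery_center in the frame of dock below 0.0645 m and contact force between battery and dock above 7.4 N and horizontal distance between battery_center and bay_mouth below 0.005 m), for 0.04 s.
At the end, for the whole second after the job is handed in: The battery stands upright (within 7 degrees) and still in the bay, locked down: its centre 55 to 67.2 mm above the dock's underside and within 5 mm sideways of the bay's centre, let go (z of battery_center in the frame of dock between 0.055 and 0.067 m and horizontal distance between battery_center and bay_mouth below 0.005 m and angle between battery_center's own z axis and vertical below 0.12 rad and linear speed of battery below 0.02 m/s); the robot touches nothing.
It fails at once if battery pushed against the dock, or the fingers against the dock, with more than 18 N (contact force between any of battery, the fingers and dock above 18 N).
It fails at once if a bicycle part was moved by more than 15 mm (distance of any of cassette, pedal, crank from where it was at the start of the episode above 0.015 m).
It also fails if it takes over 67 s, if anything falls off the work surface, if the arm or the gripper's body presses on something with over 40 N, if the wrist force passes 120 N, or if a joint passes its speed limit or range.

ROBOT

A 6-joint arm with a two-finger parallel gripper is mounted at the origin on the work surface. World frame = base frame: x ahead of the robot, y to its left, z up, the work surface at z = 0. Lengths are in m, angles in rad, forces in N, time in s.
With the tool pointing down it reaches from about 0.225 to 0.875 m from the base axis. Payload 3.4 kg.
Tool frame: the origin (TCP) lies between the finger pads; the fingertips stand 11 mm ahead of it and the grasp point (between the pads) lies 8 mm behind it (tips_ahead is the distance from the TCP to the fingertips, in m); z points along the fingers, x is the direction in which the jaws open and shut, and the axes are right-handed (so a half turn about z gives the same grasp; the last joint's range is limited). The gripper opens to 85 mm and grips with 20 to 120 N. Pads are 22 mm wide; open, the fingers measure 114 mm over their backs; the gripper's body (76 mm by 85 mm) begins 54 mm behind the grasp point. The pads swing forward as they close: fully open they stand 13 mm farther back than shut.
Start: joints at [1.097, 0.276, 1.505, -0, 1.361, -0.121], TCP at [0.199, 0.54, 0.219] pointing down, gripper open.
Joint ranges: [-2.89, 2.89], [-0.75, 2.08], [0.22, 2.7], [-1.18, 4.32], [0.11, 2.71], [-2.7, 2.7]. Speed limits (rad/s): [2.57, 2.57, 3.14, 3.14, 3.14, 3.14].

INTERFACE

Orientations are given as a unit quaternion [w, x, y, z].
In Python, from rig import get_state, get_image, sign_off, masks_of, tips_ahead gives the robot as it stands.
- The arm moves only by the tool play_rows, never from a script. Its argument "series" is a list of rows, each an object of numbers: "fingers": the closure, from -1 (fully open) to 1 (shut); "dx", "dy", "dz": the shift along the world's x, y, z in mm; "turn": the turn about the world's z in rad. A call has 1 to 20 rows; each row shifts and turns the pose as measured when the row begins; what a row does not reach is not made up. A row lasts 1/12 s, in which the tool goes at most 41.7 mm and 7.16 degrees, less where a joint would pass 70% of its speed; a pose out of reach is approached as far as the arm can. A call with a gripper value outside its range is refused whole. The fingers move at their own pace and stop on an object; "squeeze" is the grip in N (left out, the last holds). Time passes only in rows, so rows that do not move let the fingers close. It gives the time, the measured TCP pose, the force and the opening at its end, in the units of the state.
- get_state(): the state, without advancing time (a new reading comes with each control period).
- get_image(name): name is "side" or "top"; returns a dict with "pixels" (400x640x3 uint8, red, green, blue), "vfov" (degrees; the focal length in pixels is half the picture's height over the tangent of half this angle, whatever the lens; pixels are square), "cx", "cy" (the principal point, pixels), "dist" ([k1, k2, p1, p2, k3] as OpenCV has them; the pictures are not rectified), "rvec" (rotation vector, rad) and "tvec" (3), from world to camera coordinates, as OpenCV has them. Camera axes: x right, y down, z forward; pixel columns grow to the right and rows downward; lengths in m; the calibration is good to about 2 mm. A picture is of the moment at which its call begins. There is no depth.
- sign_off(): hands the job in, once; it reports no verdict.
Trained networks look in a picture, given as the dict that the camera call returned (one of the last four; its "shot" number tells which), for a name from the list of things; names that differ only in an ending like _2 or _b are one class to them, and where a whole thing is asked for, a point or a joint stands for the part that bears it (a point fixed in the world has none). Each returns a list of dicts, best first, with "p" (0 to 1); they miss things now and then, are a little off and sometimes report something else, mostly with a low value. They report only what shows in the picture. A call takes as long as a camera call. They do not tell look-alikes from the thing itself.
- masks_of(picture, label): "region" (400x640 bool, what is visible of it) and "xy" ([column, row] in pixels, amid what is visible of it).
The state is a dict: "clock": time; "qpos": joint angles; "qd": joint speeds; "effort": joint torques, N m; "position": TCP position; "ee_rot": TCP orientation; "contact_force": force on the tool from outside, world axes, zero at the start; "moment": the same for the moment, N m; "width": finger opening in m.
Only numpy, scipy, OpenCV 4.12 (cv2) and the standard library are available. Lean on these libraries where they do the work, as an engineer would, in place of code of your own. Each camera call takes 0.05 s, during which the arm holds its last target. There are 200 camera calls.

## Working session

There is one attempt and no reset: what is moved stays moved. The work goes in short steps, Python scripts to look and compute and a tool call to move; the robot and the scene stay as the last step left them, time stands still between calls to the robot, and variables do not carry over. Pictures are saved under pics/ and viewed, about 8 in all and at most 12, crops included, and the job is handed in when it is done.

Besides the shell and the picture viewer there is one more tool, called after "Call:" as name(argument=value, ...) on one line, values as JSON. play_rows: Moves the arm, as the interface text tells. Its arguments: {"type":"object","properties":{"series":{"type":"array"},"squeeze":{"type":"number"}},"required":["series"]}

```bash
mkdir -p pics; ls; python3 - <<'E'
from rig import *
import cv2,numpy as np
s=get_state();print(s)
for n in("side","top"):
    im=get_image(n);cv2.imwrite(f"pics/{n}0.png",im["pixels"][:,:,::-1])
    print(n,im["vfov"],im["cx"],im["cy"],im["dist"],im["rvec"],im["tvec"])
    for l in("battery_center","dock","cassette","pedal","crank"):
        for m in masks_of(im,l): 
            ys,xs=np.where(m["region"]);print(l,round(m["p"],2),m["xy"],len(xs),xs.min(),xs.max(),ys.min(),ys.max())
E
```

```text
pics
{'clock': 0.0, 'qpos': array([ 1.09701964e+00,  2.76591679e-01,  1.50617553e+00, -4.42331452e-05,
        1.36070806e+00, -1.21001834e-01]), 'qd': array([ 0.00136608, -0.00105973,  0.00024366, -0.00107749, -0.00074378,
       -0.00057122]), 'effort': array([-1.29291358e-03, -4.16782057e+01, -2.45804733e+01, -2.54644619e-04,
        1.10274649e-02, -2.38578275e-05]), 'position': array([0.19841956, 0.53906302, 0.21772475]), 'ee_rot': array([ 4.60448985e-04,  8.20211320e-01,  5.72059878e-01, -8.21284201e-04]), 'contact_force': array([ 0.93925948, -0.06059409, -0.6007139 ]), 'moment': array([ 0.02740562,  0.02931218, -0.04646744]), 'width': 0.08537917300666953}
side 53.88889939246539 324.8961531653973 208.5762036045087 [-0.07533195  0.          0.          0.          0.        ] [ 0.4194333  -2.78963926  1.11852111] [0.57775983 0.20977075 0.75061537]
battery_center 0.81 [387.4, 303.4] 1535 371 406 278 332
battery_center 0.71 [336.3, 299.8] 736 325 346 282 318
battery_center 0.6 [295.3, 313.0] 409 287 305 297 326
battery_center 0.59 [237.3, 264.9] 2566 206 280 230 322
dock 0.74 [364.9, 168.2] 2097 338 394 141 195
pedal 0.79 [275.8, 187.3] 878 255 298 172 205
crank 0.69 [238.4, 267.7] 2678 205 281 230 322
crank 0.63 [387.5, 258.1] 1291 365 407 240 277
top 45.121675391345235 321.3303942140785 205.07100644134115 [-0.1349183  0.         0.         0.         0.       ] [ 2.1255391  -2.10778846  0.21019812] [-0.00237314  0.62806203  1.05361875]
battery_center 0.81 [254.9, 241.9] 328 247 265 233 254
battery_center 0.63 [242.8, 219.1] 128 236 249 211 224
battery_center 0.62 [258.6, 285.4] 500 246 268 273 297
battery_center 0.57 [283.0, 160.9] 2312 227 320 128 190
dock 0.66 [430.1, 234.3] 2286 400 453 205 264
dock 0.36 [323.6, 275.2] 1204 304 343 257 296
cassette 0.87 [323.8, 278.3] 1205 305 342 257 297
pedal 0.6 [372.7, 152.7] 784 353 396 134 176
crank 0.87 [280.7, 160.5] 2419 227 320 128 190
```

```bash
python3 - <<'E'
import cv2
a=cv2.imread("pics/top0.png")[100:320,200:480];b=cv2.imread("pics/side0.png")[120:350,180:450]
cv2.imwrite("pics/topc.png",cv2.resize(a,None,fx=2.7,fy=2.7,interpolation=2));cv2.imwrite("pics/sidec.png",cv2.resize(b,None,fx=2.6,fy=2.6,interpolation=2))
E
```

```text
(no output)
```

View pics/topc.png

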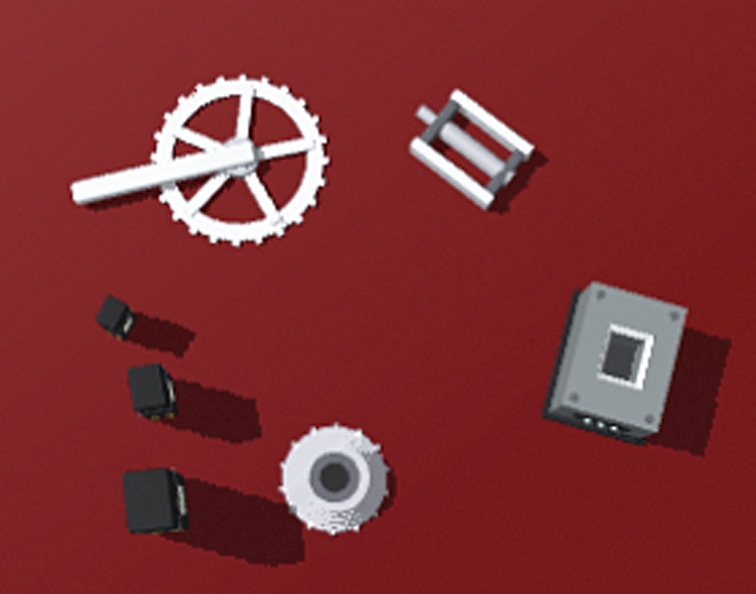

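View pics/sidec.png

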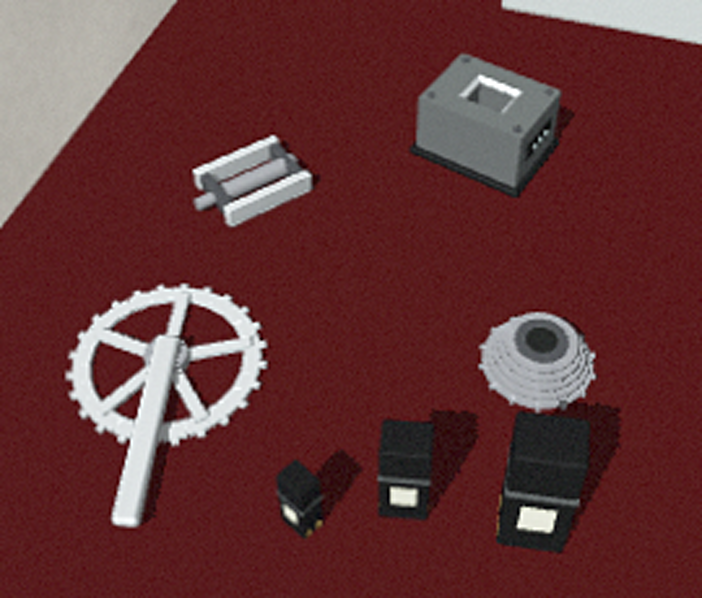

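```bash
cat > h.py <<'E'
from rig import *
import cv2,numpy as np
from scipy.optimize import minimize
def K(im):
    f=200/np.tan(np.radians(im["vfov"]/2));return np.array([[f,0,im["cx"]],[0,f,im["cy"]],[0,0,1.]])
def proj(im,P): return cv2.projectPoints(np.float64(P).reshape(-1,1,3),np.float64(im["rvec"]),np.float64(im["tvec"]),K(im),np.float64(im["dist"]))[0].reshape(-1,2)
def onplane(im,uv,z):
    n=cv2.undistortPoints(np.float64(uv).reshape(1,1,2),K(im),np.float64(im["dist"])).ravel()
    R=cv2.Rodrigues(np.float64(im["rvec"]))[0];o=-R.T@np.ravel(im["tvec"]);d=R.T@[n[0],n[1],1]
    return o+d*(z-o[2])/d[2]
def corners(p,size,z0,z1):
    x,y,a=p;c,s=np.cos(a),np.sin(a)
    return np.array([[x+c*i-s*j,y+s*i+c*j,z] for i in(-size[0]/2,size[0]/2) for j in(-size[1]/2,size[1]/2) for z in {z0,z1}])
def fit(ims,masks,p0,size,z0,z1):
    S=4;big=[cv2.resize(m.astype(np.uint8),None,fx=S,fy=S,interpolation=0) for m in masks]
    def cost(p,parts=False):
        o=[]
        for im,m in zip(ims,big):
            h=cv2.convexHull(np.float32((proj(im,corners(p,size,z0,z1))+.5)*S-.5))
            r=np.zeros_like(m);cv2.fillConvexPoly(r,np.int32(np.round(h*16)),1,shift=4)
            o.append((r&m).sum()/max((r|m).sum(),1))
        return o if parts else -sum(o)
    best=None
    for a in np.linspace(0,np.pi,9)[:-1] if len(p0)==2 else [p0[2]]:
        r=minimize(cost,[*p0[:2],a],method="Nelder-Mead",options=dict(initial_simplex=[[p0[0],p0[1],a],[p0[0]+.01,p0[1],a],[p0[0],p0[1]+.01,a],[p0[0],p0[1],a+.2]],xatol=1e-4,fatol=1e-4))
        if best is None or r.fun<best.fun: best=r
    return best.x,cost(best.x,True)
def near(ms,uv): return min(ms,key=lambda m:np.hypot(m["xy"][0]-uv[0],m["xy"][1]-uv[1]))
E
cat > m1.py <<'E'
from h import *
t=get_image("top");s=get_image("side")
bt,bs=masks_of(t,"battery_center"),masks_of(s,"battery_center");d=[masks_of(t,"dock"),masks_of(s,"dock")]
for tu,su,sz in(((255,242),(336,300),(.036,.028,.09)),):
    M=[near(bt,tu)["region"],near(bs,su)["region"]];p0=onplane(t,tu,.06)[:2]
    print("bat",p0,fit([t,s],M,p0,sz[:2],0,sz[2]),[fit([i],[m],p0,sz[:2],0,sz[2]) for i,m in zip((t,s),M)])
p0=onplane(t,(430,234),.05)[:2];M=[near(d[0],(430,234))["region"],near(d[1],(365,168))["region"]]
print("dock",p0,fit([t,s],M,p0,(.11,.084),0,.07))
W=[]
for im,uv in((t,(432,233)),(s,(369,157))):
    g=im["pixels"].min(2);w=np.zeros(g.shape,np.uint8);u,v=uv;w[v-16:v+17,u-16:u+17]=g[v-16:v+17,u-16:u+17]>175
    c=cv2.findNonZero(w);h=cv2.convexHull(c);r=np.zeros_like(w);cv2.fillConvexPoly(r,h,1);W.append(r);print("white",w.sum(),h.reshape(-1,2).min(0),h.reshape(-1,2).max(0),onplane(im,cv2.minAreaRect(c)[0],.07))
print("bay",fit([t,s],W,p0,(.047,.039),.07,.07),[fit([i],[m],p0,(.047,.039),.07,.07) for i,m in zip((t,s),W)])
for tu,n in(((324,278),"cassette"),((373,153),"pedal"),((281,160),"crank"),((259,285),"bigbat"),((243,217),"smallbat")): print(n,onplane(t,tu,.03))
E
python3 m1.py
```

```text
bat [0.54079825 0.15448703] (array([0.53793937, 0.15383322, 3.37058112]), [np.float64(0.872803666921314), np.float64(0.9183948076618648)]) [(array([0.53667614, 0.15297514, 0.28825286]), [np.float64(0.8931623931623932)]), (array([0.53789837, 0.15577786, 0.25587563]), [np.float64(0.9214223351059608)])]
dock [ 0.56383299 -0.25135646] (array([ 0.56639114, -0.24519823, -0.28694743]), [np.float64(0.8880915907441748), np.float64(0.9328533771718489)])
white 123 [421 220] [441 244] [ 0.56661091 -0.24967022  0.07      ]
white 68 [357 149] [380 157] [ 0.5692105  -0.25982825  0.07      ]
bay (array([ 0.56662162, -0.250911  , -0.29843315]), [np.float64(0.8779870232631746), np.float64(0.6769081500646831)]) [(array([ 0.56671616, -0.24965637,  2.85813866]), [np.float64(0.8913112667091024)]), (array([ 0.56700427, -0.25262525,  2.85608663]), [np.float64(0.6900853578463558)])]
cassette [ 0.46178276 -0.00470808  0.03      ]
pedal [ 0.76574099 -0.12249093  0.03      ]
crank [0.74590932 0.10223604 0.03      ]
bigbat [0.44392218 0.14621029 0.03      ]
smallbat [0.60403199 0.18947223 0.03      ]
```

```bash
python3 - <<'E'
from h import *
o=[]
for n,bx,dx in(("top",(225,215),(395,200)),("side",(310,270),(330,135))):
    im=get_image(n);a=np.ascontiguousarray(im["pixels"][:,:,::-1]);
    for (u,v) in(bx,dx):
        F=6;c=cv2.resize(a[v:v+66,u:u+66],None,fx=F,fy=F,interpolation=0)
        for p,sz,z0,z1,col in(((.5377,.1540,.24),(.036,.028),0,.09,(0,255,0)),((.5665,-.2455,-.287),(.11,.084),0,.07,(0,255,0)),((.5667,-.250,-.29),(.047,.039),.07,.07,(255,0,255)),((.5667,-.247,-.29),(.047,.039),.07,.07,(0,255,255))):
            q=(proj(im,corners(p,sz,z0,z1))+.5-[u,v])*F
            E=[(0,1),(2,3),(0,2),(1,3),(4,6),(5,7),(4,5),(6,7),(0,4),(1,5),(2,6),(3,7)] if z1>z0 else [(0,1),(1,3),(3,2),(2,0)]
            for i,j in E: cv2.line(c,*[tuple(int(k) for k in q[m]) for m in(i,j)],col,1)
        o.append(c)
cv2.imwrite("pics/ov.png",cv2.resize(np.vstack([np.hstack(o[:2]),np.hstack(o[2:])]),(600,600),interpolation=cv2.INTER_AREA))
E
```

```text
(no output)
```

View pics/ov.png

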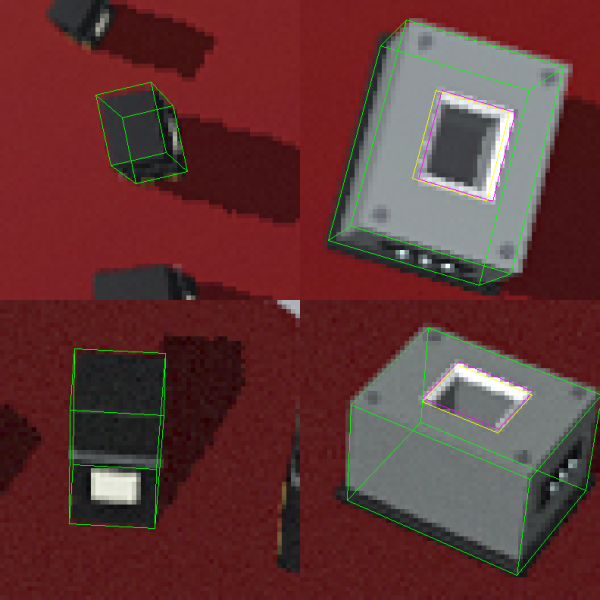

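Call:
play_rows(series=[{"fingers":-1,"dx":22,"dy":-26,"dz":0,"turn":0.04},{"fingers":-1,"dx":22,"dy":-26,"dz":0,"turn":0.04},{"fingers":-1,"dx":22,"dy":-26,"dz":0,"turn":0.04},{"fingers":-1,"dx":22,"dy":-26,"dz":0,"turn":0.04},{"fingers":-1,"dx":22,"dy":-26,"dz":0,"turn":0.04},{"fingers":-1,"dx":22,"dy":-26,"dz":0,"turn":0.04},{"fingers":-1,"dx":22,"dy":-26,"dz":0,"turn":0.04},{"fingers":-1,"dx":22,"dy":-26,"dz":0,"turn":0.04},{"fingers":-1,"dx":22,"dy":-26,"dz":0,"turn":0.04},{"fingers":-1,"dx":22,"dy":-26,"dz":0,"turn":0.04},{"fingers":-1,"dx":22,"dy":-26,"dz":0,"turn":0.04},{"fingers":-1,"dx":22,"dy":-26,"dz":0,"turn":0.04},{"fingers":-1,"dx":22,"dy":-26,"dz":0,"turn":0.04},{"fingers":-1,"dx":22,"dy":-26,"dz":0,"turn":0.04}], squeeze=40)

```text
clock: 2.17
position: [0.5131, 0.1642, 0.2201]
ee_rot: [-0.002, 0.614, 0.789, 0.003]
contact_force: [0.1, 0.4, -0.8]
width: 0.0853
```

```bash
cat >> h.py <<'E'
def tool():
    s=get_state();w,x,y,z=s["ee_rot"];return s["clock"],s["position"].round(4),round(2*np.arctan2(y,x),3),s["contact_force"].round(2),round(s["width"],4)
E
python3 -c "
from h import *
print(tips_ahead if not callable(tips_ahead) else tips_ahead());print(tool())"
```

```text
0.011
(2.1667, array([0.5131, 0.1642, 0.2201]), np.float64(1.819), array([ 0.09,  0.4 , -0.81]), 0.0853)
```

Call:
play_rows(series=[{"fingers":-1,"dx":24,"dy":-11,"dz":0},{"fingers":-1,"dx":0,"dy":0,"dz":-25},{"fingers":-1,"dx":0,"dy":0,"dz":-25},{"fingers":-1,"dx":0,"dy":0,"dz":-25},{"fingers":-1,"dz":-10},{"fingers":-1,"dz":0}])

```text
invalid input at $.series[0]: expected keys fingers, dx, dy, dz, turn
```

```bash
python3 - <<'E'
from h import *
print(tool())
o=[]
for n,u,v in(("top",190,170),("side",250,190)):
    im=get_image(n);cv2.imwrite(f"pics/{n}_a.png",im["pixels"][:,:,::-1]);o.append(cv2.resize(im["pixels"][v:v+150,u:u+130,::-1],None,fx=3,fy=3,interpolation=2))
cv2.imwrite("pics/a.png",np.hstack(o))
E
```

```text
(2.1667, array([0.5131, 0.1642, 0.2201]), np.float64(1.819), array([ 0.09,  0.4 , -0.81]), 0.0853)
```

View pics/a.png

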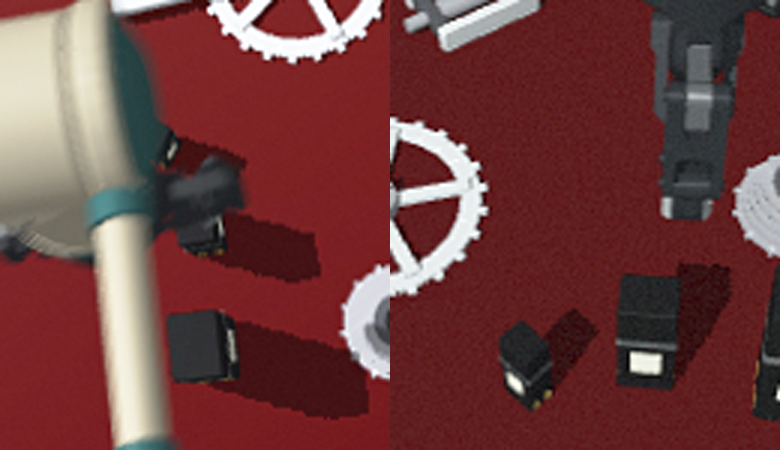

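The move was refused because each row needs all the keys. The picture shows the gripper still high: the middle battery is clear below it, with the small one to its left and the big one to its right. I'm resending the rows in full.

Call:
play_rows(series=[{"fingers":-1,"dx":22,"dy":-12,"dz":0,"turn":0},{"fingers":-1,"dx":0,"dy":0,"dz":-25,"turn":0},{"fingers":-1,"dx":0,"dy":0,"dz":-25,"turn":0},{"fingers":-1,"dx":0,"dy":0,"dz":-25,"turn":0},{"fingers":-1,"dx":0,"dy":0,"dz":-10,"turn":0},{"fingers":-1,"dx":0,"dy":0,"dz":0,"turn":0}])

```text
clock: 2.77
position: [0.5398, 0.1496, 0.1336]
ee_rot: [0.0, 0.619, 0.785, 0.005]
contact_force: [0.5, -0.3, 0.3]
width: 0.0851
```

```bash
python3 - <<'E'
from h import *
print(tool())
o=[]
for n,u,v in(("top",190,170),("side",270,200)):
    im=get_image(n);o.append(cv2.resize(im["pixels"][v:v+150,u:u+130,::-1],None,fx=3,fy=3,interpolation=2))
cv2.imwrite("pics/b.png",np.hstack(o))
E
```

```text
(2.7667, array([0.5398, 0.1496, 0.1336]), np.float64(1.805), array([ 0.47, -0.31,  0.34]), 0.0851)
```

View pics/b.png

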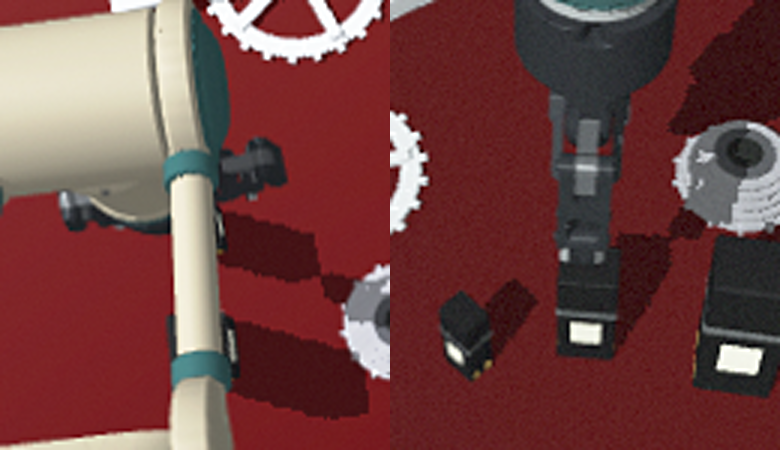

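Side view: the finger sits centred over the middle battery's top (about 585,255 in the crop). I'll descend and close.

Call:
play_rows(series=[{"fingers":-1,"dx":-2,"dy":3,"dz":-20,"turn":0},{"fingers":-1,"dx":0,"dy":0,"dz":-20,"turn":0},{"fingers":-1,"dx":0,"dy":0,"dz":-15,"turn":0},{"fingers":-1,"dx":0,"dy":0,"dz":-2,"turn":0},{"fingers":-1,"dx":0,"dy":0,"dz":0,"turn":0}])

```text
clock: 3.28
position: [0.5442, 0.1558, 0.085]
ee_rot: [0.007, 0.619, 0.786, 0.012]
contact_force: [0.8, 0.2, 0.4]
width: 0.0851
```

Call:
play_rows(series=[{"fingers":-1,"dx":-6,"dy":-2,"dz":-8,"turn":0},{"fingers":-1,"dx":0,"dy":0,"dz":-4,"turn":0},{"fingers":-1,"dx":0,"dy":0,"dz":0,"turn":0}])

```text
clock: 3.53
position: [0.5402, 0.1545, 0.0759]
ee_rot: [0.009, 0.618, 0.786, 0.015]
contact_force: [0.6, 0.3, -0.1]
width: 0.0858
```

Call:
play_rows(series=[{"fingers":0.3,"dx":-2,"dy":0,"dz":-2,"turn":0},{"fingers":0.3,"dx":0,"dy":0,"dz":0,"turn":0},{"fingers":0.6,"dx":0,"dy":0,"dz":0,"turn":0},{"fingers":1,"dx":0,"dy":0,"dz":0,"turn":0},{"fingers":1,"dx":0,"dy":0,"dz":0,"turn":0},{"fingers":1,"dx":0,"dy":0,"dz":0,"turn":0}])

```text
clock: 4.03
position: [0.5393, 0.1547, 0.0761]
ee_rot: [0.01, 0.619, 0.785, 0.016]
contact_force: [0.1, 0.5, -0.9]
width: 0.0248
```

Call:
play_rows(series=[{"fingers":1,"dx":0,"dy":0,"dz":0,"turn":0},{"fingers":1,"dx":0,"dy":0,"dz":0,"turn":0}])

```text
clock: 4.2
position: [0.5392, 0.1546, 0.0761]
ee_rot: [0.01, 0.619, 0.785, 0.016]
contact_force: [-0.6, 0.8, 1.4]
width: 0.0249
```

```bash
python3 - <<'E'
from h import *
print(tool())
im=get_image("side");o=cv2.resize(im["pixels"][200:350,270:440,::-1],None,fx=4,fy=4,interpolation=2)
q=(proj(im,corners((.5377,.154,.24),(.036,.028),0,.09))-[270,200]+.5)*4
for i in range(8):cv2.circle(o,tuple(int(k) for k in q[i]),2,(0,255,0),-1)
cv2.imwrite("pics/c.png",o)
E
```

```text
(4.2, array([0.5392, 0.1546, 0.0761]), np.float64(1.807), array([-0.56,  0.81,  1.41]), 0.0249)
```

View pics/c.png

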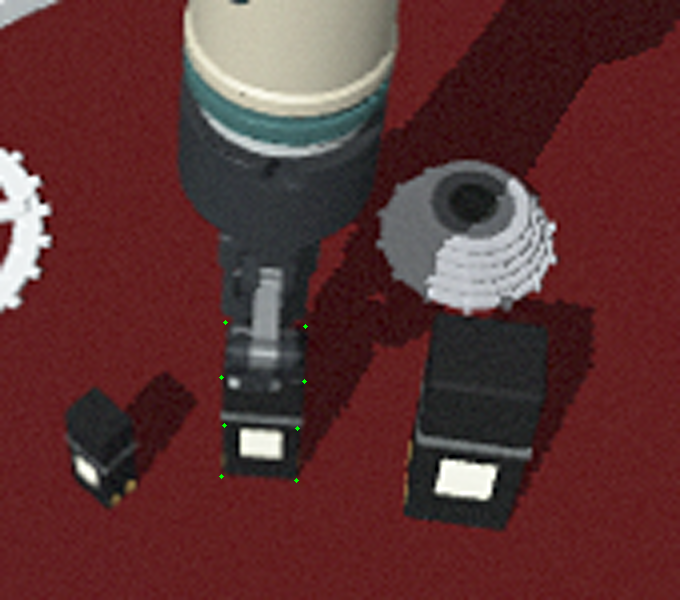

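The picture shows the middle battery between the fingers (crop about 262,440), with its neighbours untouched. Lifting.

Call:
play_rows(series=[{"fingers":1,"dx":0,"dy":0,"dz":8,"turn":0},{"fingers":1,"dx":0,"dy":0,"dz":20,"turn":0},{"fingers":1,"dx":0,"dy":0,"dz":30,"turn":0},{"fingers":1,"dx":0,"dy":0,"dz":30,"turn":0},{"fingers":1,"dx":0,"dy":0,"dz":30,"turn":0},{"fingers":1,"dx":0,"dy":0,"dz":15,"turn":0},{"fingers":1,"dx":0,"dy":0,"dz":0,"turn":0}])

```text
clock: 4.83
position: [0.5346, 0.1537, 0.2131]
ee_rot: [0.007, 0.619, 0.785, 0.012]
contact_force: [0.5, 0.2, -2.1]
width: 0.0251
```

Call:
play_rows(series=[{"fingers":1,"dx":2,"dy":-15,"dz":0,"turn":-0.03},{"fingers":1,"dx":2,"dy":-29,"dz":0,"turn":-0.04},{"fingers":1,"dx":2,"dy":-29,"dz":0,"turn":-0.04},{"fingers":1,"dx":2,"dy":-29,"dz":0,"turn":-0.04},{"fingers":1,"dx":2,"dy":-29,"dz":0,"turn":-0.04},{"fingers":1,"dx":2,"dy":-29,"dz":0,"turn":-0.04},{"fingers":1,"dx":2,"dy":-29,"dz":0,"turn":-0.04},{"fingers":1,"dx":2,"dy":-29,"dz":0,"turn":-0.04},{"fingers":1,"dx":2,"dy":-29,"dz":0,"turn":-0.04},{"fingers":1,"dx":2,"dy":-29,"dz":0,"turn":-0.04},{"fingers":1,"dx":2,"dy":-29,"dz":0,"turn":-0.04},{"fingers":1,"dx":2,"dy":-29,"dz":0,"turn":-0.04},{"fingers":1,"dx":2,"dy":-29,"dz":0,"turn":-0.04},{"fingers":1,"dx":2,"dy":-15,"dz":0,"turn":-0.02},{"fingers":1,"dx":0,"dy":0,"dz":0,"turn":0}])

```text
clock: 6.08
position: [0.5528, -0.2378, 0.1977]
ee_rot: [0.0, 0.809, 0.587, 0.007]
contact_force: [0.8, 0.3, -1.9]
width: 0.0247
```

```bash
python3 - <<'E'
from h import *
print(tool())
for n in("top","side"):
    im=get_image(n);cv2.imwrite(f"pics/{n}_d.png",im["pixels"][:,:,::-1])
    for m in masks_of(im,"battery_center"):
        ys,xs=np.where(m["region"]);print(n,round(m["p"],2),m["xy"],len(xs),xs.min(),xs.max(),ys.min(),ys.max())
E
```

```text
(6.0833, array([ 0.5528, -0.2378,  0.1977]), np.float64(1.255), array([ 0.82,  0.29, -1.93]), 0.0247)
top 0.86 [255.3, 285.2] 549 245 269 273 297
top 0.59 [433.8, 234.3] 263 423 442 226 245
top 0.55 [243.7, 218.7] 148 236 250 211 224
side 0.91 [295.8, 313.7] 393 287 304 297 326
side 0.88 [379.1, 127.4] 669 367 390 109 148
side 0.66 [388.2, 301.1] 1469 371 406 278 331
```

Call:
play_rows(series=[{"fingers":1,"dx":13,"dy":-11,"dz":-20,"turn":0.02},{"fingers":1,"dx":0,"dy":0,"dz":-10,"turn":0},{"fingers":1,"dx":0,"dy":0,"dz":0,"turn":0}])

```text
clock: 6.53
position: [0.5664, -0.2387, 0.1697]
ee_rot: [-0.001, 0.8, 0.6, 0.009]
contact_force: [-0.6, -0.0, -1.7]
width: 0.0248
```

```bash
python3 - <<'E'
from h import *
T=tool();print(T);p=T[1];o=[]
zb=p[2]-.0761
for n,u,v in(("top",390,190),("side",325,90)):
    im=get_image(n);a=np.ascontiguousarray(im["pixels"][:,:,::-1]);F=5
    ms=masks_of(im,"battery_center");m=near(ms,(434,234) if n=="top" else (375,135))
    print(n,m["xy"],fit([im],[m["region"]],[p[0],p[1],-.29],(.036,.028),zb,zb+.06))
    c=cv2.resize(a[v:v+110,u:u+75],None,fx=F,fy=F,interpolation=2)
    for P,sz,z0,z1,col in(((p[0],p[1],-.29),(.036,.028),zb,zb+.09,(0,255,0)),((.5667,-.250,-.29),(.047,.039),.07,.07,(255,0,255))):
        q=(proj(im,corners(P,sz,z0,z1))+.5-[u,v])*F
        E=[(0,1),(2,3),(0,2),(1,3),(4,6),(5,7),(4,5),(6,7),(0,4),(1,5),(2,6),(3,7)] if z1>z0 else [(0,1),(1,3),(3,2),(2,0)]
        for i,j in E: cv2.line(c,*[tuple(int(k) for k in q[w]) for w in(i,j)],col,1)
    o.append(c)
cv2.imwrite("pics/e.png",np.hstack(o))
E
```

```text
(6.5333, array([ 0.5664, -0.2387,  0.1697]), np.float64(1.287), array([-0.64, -0.02, -1.65]), 0.0248)
top [427.4, 230.1] (array([ 0.56084748, -0.23002059, -0.60480641]), [np.float64(0.672579185520362)])
side [371.9, 135.2] (array([ 0.56585743, -0.24674044, -0.38233164]), [np.float64(0.7837307428122854)])
```

View pics/e.png

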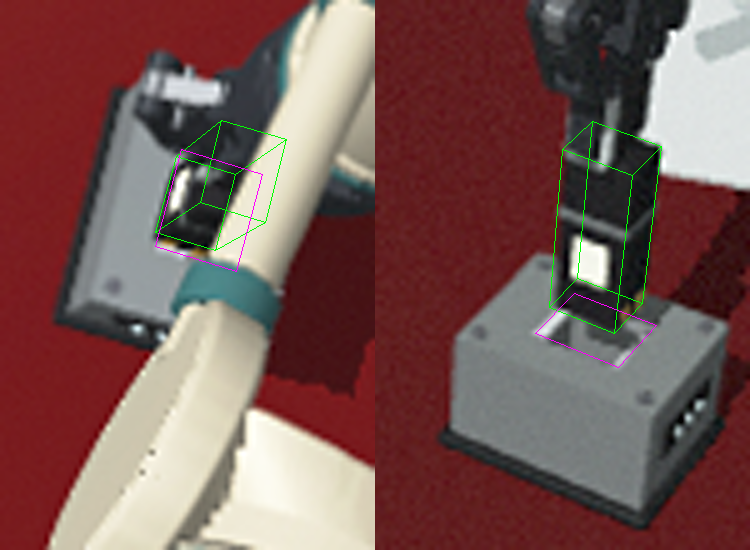

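Side view: the battery is upright over the bay but about 11 mm short in +y. The mouth is at crop 595,330 and the battery's bottom at about 600,315. Shifting it over.

Call:
play_rows(series=[{"fingers":1,"dx":2,"dy":-12,"dz":0,"turn":0},{"fingers":1,"dx":0,"dy":0,"dz":0,"turn":0}])

```text
clock: 6.9
position: [0.5703, -0.2526, 0.1741]
ee_rot: [0.004, 0.8, 0.601, 0.01]
contact_force: [-0.0, -2.2, -0.9]
width: 0.0248
```

Call:
play_rows(series=[{"fingers":1,"dx":-2,"dy":1,"dz":-10,"turn":0},{"fingers":1,"dx":0,"dy":0,"dz":-6,"turn":0},{"fingers":1,"dx":0,"dy":0,"dz":0,"turn":0}])

```text
clock: 7.15
position: [0.5693, -0.2535, 0.1599]
ee_rot: [0.006, 0.8, 0.6, 0.011]
contact_force: [-0.3, 0.2, -1.9]
width: 0.0252
```

```bash
python3 - <<'E'
from h import *
T=tool();print(T);p=T[1];o=[]
zb=p[2]-.0761
for n,u,v in(("top",390,190),("side",325,90)):
    im=get_image(n);a=np.ascontiguousarray(im["pixels"][:,:,::-1]);F=5
    c=cv2.resize(a[v:v+110,u:u+75],None,fx=F,fy=F,interpolation=2)
    for P,sz,z0,z1,col in(((p[0]-.002,p[1]+.001,-.29),(.036,.028),zb,zb+.09,(0,255,0)),((.5667,-.250,-.29),(.047,.039),.07,.07,(255,0,255))):
        q=(proj(im,corners(P,sz,z0,z1))+.5-[u,v])*F
        E=[(0,1),(2,3),(0,2),(1,3),(4,6),(5,7),(4,5),(6,7),(0,4),(1,5),(2,6),(3,7)] if z1>z0 else [(0,1),(1,3),(3,2),(2,0)]
        for i,j in E: cv2.line(c,*[tuple(int(k) for k in q[w]) for w in(i,j)],col,1)
    o.append(c)
cv2.imwrite("pics/f.png",np.hstack(o))
E
```

```text
(7.15, array([ 0.5693, -0.2535,  0.1599]), np.float64(1.287), array([-0.27,  0.22, -1.87]), 0.0252)
```

View pics/f.png

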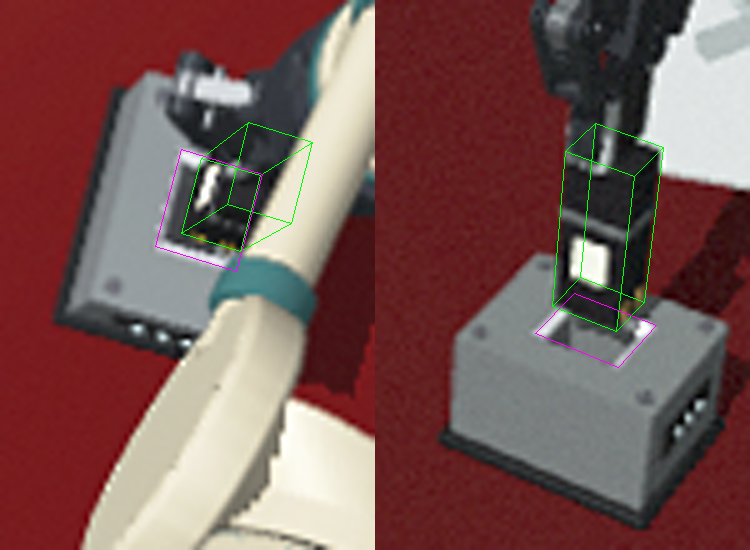

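Both views: the battery's lower edge sits over the mouth, about 2 mm too far in −y (top crop: bottom corner at 182,233). I'll shift it +2 mm in y and lower in small steps while watching the force.

Call:
play_rows(series=[{"fingers":1,"dx":-0.5,"dy":2,"dz":-3,"turn":0},{"fingers":1,"dx":0,"dy":0,"dz":-5,"turn":0},{"fingers":1,"dx":0,"dy":0,"dz":0,"turn":0}])

```text
clock: 7.5
position: [0.5697, -0.2518, 0.1532]
ee_rot: [0.007, 0.8, 0.6, 0.011]
contact_force: [-1.3, 0.7, -2.8]
width: 0.0246
```

Call:
play_rows(series=[{"fingers":1,"dx":-1.5,"dy":1,"dz":-5,"turn":0},{"fingers":1,"dx":-0.5,"dy":0,"dz":-5,"turn":0},{"fingers":1,"dx":0,"dy":0,"dz":0,"turn":0}])

```text
clock: 7.75
position: [0.5677, -0.2506, 0.1423]
ee_rot: [0.007, 0.8, 0.6, 0.011]
contact_force: [0.5, -0.0, -0.7]
width: 0.0247
```

Call:
play_rows(series=[{"fingers":1,"dx":0,"dy":0,"dz":-4,"turn":0},{"fingers":1,"dx":0,"dy":0,"dz":-4,"turn":0},{"fingers":1,"dx":0,"dy":0,"dz":0,"turn":0}])

```text
clock: 8.0
position: [0.5683, -0.2508, 0.1339]
ee_rot: [0.008, 0.8, 0.6, 0.012]
contact_force: [-0.0, -0.8, -1.6]
width: 0.0248
```

Call:
play_rows(series=[{"fingers":1,"dx":0,"dy":0,"dz":-5,"turn":0},{"fingers":1,"dx":0,"dy":0,"dz":-5,"turn":0},{"fingers":1,"dx":0,"dy":0,"dz":-4,"turn":0},{"fingers":1,"dx":0,"dy":0,"dz":0,"turn":0}])

```text
clock: 8.33
position: [0.5679, -0.2506, 0.1178]
ee_rot: [0.007, 0.8, 0.6, 0.012]
contact_force: [0.8, 1.1, -1.7]
width: 0.0248
```

Call:
play_rows(series=[{"fingers":1,"dx":0,"dy":0,"dz":-4,"turn":0},{"fingers":1,"dx":0,"dy":0,"dz":-4,"turn":0},{"fingers":1,"dx":0,"dy":0,"dz":-2,"turn":0},{"fingers":1,"dx":0,"dy":0,"dz":0,"turn":0}])

```text
clock: 8.67
position: [0.5679, -0.2506, 0.1063]
ee_rot: [0.007, 0.8, 0.6, 0.012]
contact_force: [-0.8, -0.7, -1.7]
width: 0.0244
```

Call:
play_rows(series=[{"fingers":1,"dx":0,"dy":0,"dz":-1.5,"turn":0},{"fingers":1,"dx":0,"dy":0,"dz":-1.5,"turn":0},{"fingers":1,"dx":0,"dy":0,"dz":0,"turn":0}])

```text
clock: 8.92
position: [0.5681, -0.2508, 0.1031]
ee_rot: [0.007, 0.8, 0.6, 0.012]
contact_force: [-0.2, 0.3, -1.1]
width: 0.0247
```

Call:
play_rows(series=[{"fingers":1,"dx":0,"dy":0,"dz":-1.5,"turn":0},{"fingers":1,"dx":0,"dy":0,"dz":-1,"turn":0},{"fingers":1,"dx":0,"dy":0,"dz":0,"turn":0}])

```text
clock: 9.17
position: [0.5688, -0.251, 0.1019]
ee_rot: [0.008, 0.8, 0.6, 0.012]
contact_force: [-1.2, 0.0, 0.0]
width: 0.025
```

Call:
play_rows(series=[{"fingers":1,"dx":-0.5,"dy":0,"dz":-1,"turn":0},{"fingers":1,"dx":0,"dy":0,"dz":0,"turn":0}])

```text
clock: 9.33
position: [0.5687, -0.251, 0.1017]
ee_rot: [0.009, 0.8, 0.6, 0.013]
contact_force: [-0.9, -0.1, 1.4]
width: 0.0248
```

Call:
play_rows(series=[{"fingers":1,"dx":0,"dy":0,"dz":-1,"turn":0},{"fingers":1,"dx":0,"dy":0,"dz":0,"turn":0}])

```text
clock: 9.5
position: [0.5688, -0.251, 0.1012]
ee_rot: [0.009, 0.8, 0.6, 0.013]
contact_force: [-0.5, 0.5, 0.8]
width: 0.0249
```

Call:
play_rows(series=[{"fingers":1,"dx":-0.3,"dy":0,"dz":-2,"turn":0},{"fingers":1,"dx":0,"dy":0,"dz":-2,"turn":0}])

```text
clock: 9.67
position: [0.569, -0.2511, 0.0979]
ee_rot: [0.01, 0.8, 0.6, 0.013]
contact_force: [-0.8, 1.4, 3.6]
width: 0.0248
```

Call:
play_rows(series=[{"fingers":1,"dx":0,"dy":0,"dz":-2,"turn":0},{"fingers":1,"dx":0,"dy":0,"dz":-2,"turn":0}])

```text
clock: 9.83
position: [0.5693, -0.2512, 0.0943]
ee_rot: [0.01, 0.8, 0.6, 0.014]
contact_force: [-0.4, 1.6, 4.3]
width: 0.0249
```

Call:
play_rows(series=[{"fingers":1,"dx":-0.5,"dy":0,"dz":-2,"turn":0},{"fingers":1,"dx":0,"dy":0,"dz":-1.5,"turn":0}])

```text
clock: 10.0
position: [0.5692, -0.2512, 0.0911]
ee_rot: [0.011, 0.8, 0.6, 0.014]
contact_force: [0.0, 0.9, 6.0]
width: 0.025
```

Call:
play_rows(series=[{"fingers":1,"dx":0,"dy":0,"dz":-1.5,"turn":0}])

```text
clock: 10.08
position: [0.5695, -0.2512, 0.0899]
ee_rot: [0.011, 0.8, 0.6, 0.014]
contact_force: [-0.9, 0.9, 8.3]
width: 0.0246
```

Call:
play_rows(series=[{"fingers":1,"dx":0,"dy":0,"dz":-0.5,"turn":0},{"fingers":1,"dx":0,"dy":0,"dz":1,"turn":0},{"fingers":1,"dx":0,"dy":0,"dz":1.5,"turn":0}])

```text
clock: 10.33
position: [0.5697, -0.2513, 0.0928]
ee_rot: [0.011, 0.8, 0.6, 0.014]
contact_force: [-0.7, 1.0, 3.5]
width: 0.0244
```

Call:
play_rows(series=[{"fingers":1,"dx":0,"dy":0,"dz":0.5,"turn":0},{"fingers":1,"dx":0,"dy":0,"dz":0,"turn":0}])

```text
clock: 10.5
position: [0.5697, -0.2512, 0.0935]
ee_rot: [0.011, 0.8, 0.6, 0.014]
contact_force: [0.2, 1.0, 3.6]
width: 0.0249
```

Call:
play_rows(series=[{"fingers":1,"dx":0,"dy":0,"dz":1,"turn":0},{"fingers":1,"dx":0,"dy":0,"dz":0,"turn":0}])

```text
clock: 10.67
position: [0.5695, -0.2512, 0.0943]
ee_rot: [0.011, 0.8, 0.6, 0.014]
contact_force: [-0.3, 0.2, 3.7]
width: 0.0245
```

Call:
play_rows(series=[{"fingers":1,"dx":0,"dy":0,"dz":1,"turn":0},{"fingers":1,"dx":0,"dy":0,"dz":0,"turn":0}])

```text
clock: 10.83
position: [0.5693, -0.2511, 0.095]
ee_rot: [0.011, 0.8, 0.6, 0.014]
contact_force: [-0.1, 1.6, 3.9]
width: 0.0252
```

Call:
play_rows(series=[{"fingers":1,"dx":0,"dy":0,"dz":1,"turn":0},{"fingers":1,"dx":0,"dy":0,"dz":0.5,"turn":0}])

```text
clock: 11.0
position: [0.5688, -0.2511, 0.0954]
ee_rot: [0.01, 0.8, 0.6, 0.014]
contact_force: [-0.4, 0.9, 0.0]
width: 0.025
```

Call:
play_rows(series=[{"fingers":0.2,"dx":0,"dy":0,"dz":0,"turn":0},{"fingers":-0.4,"dx":0,"dy":0,"dz":0,"turn":0},{"fingers":-1,"dx":0,"dy":0,"dz":0,"turn":0},{"fingers":-1,"dx":0,"dy":0,"dz":0,"turn":0},{"fingers":-1,"dx":0,"dy":0,"dz":0,"turn":0}])

```text
clock: 11.42
position: [0.5685, -0.2514, 0.0939]
ee_rot: [0.01, 0.8, 0.6, 0.013]
contact_force: [-0.3, 0.3, 0.2]
width: 0.0805
```

Call:
play_rows(series=[{"fingers":-1,"dx":0,"dy":0,"dz":15,"turn":0},{"fingers":-1,"dx":0,"dy":0,"dz":25,"turn":0},{"fingers":-1,"dx":0,"dy":0,"dz":30,"turn":0},{"fingers":-1,"dx":0,"dy":0,"dz":20,"turn":0},{"fingers":-1,"dx":0,"dy":0,"dz":0,"turn":0}])

```text
clock: 11.83
position: [0.5663, -0.2503, 0.1845]
ee_rot: [0.007, 0.8, 0.6, 0.012]
contact_force: [1.4, -0.0, 0.0]
width: 0.0856
```

```bash
python3 - <<'E'
from h import *
print(tool())
im=get_image("side");u,v,F=325,90,5
g=cv2.resize(im["pixels"][v:v+110,u:u+75,::-1],None,fx=F,fy=F,interpolation=2);o=[]
for h in(.108,.1155):
    c=g.copy();q=(proj(im,corners((.5667,-.25,-.29),(.036,.028),.07,h))+.5-[u,v])*F
    for i,j in((0,1),(2,3),(0,2),(1,3),(4,6),(5,7),(4,5),(6,7),(0,4),(1,5),(2,6),(3,7)): cv2.line(c,*[tuple(int(k) for k in q[w]) for w in(i,j)],(0,255,0),1)
    o.append(c)
cv2.imwrite("pics/g.png",np.hstack(o))
E
```

```text
(11.8333, array([ 0.5663, -0.2503,  0.1845]), np.float64(1.287), array([ 1.4 , -0.01,  0.01]), 0.0856)
```

View pics/g.png

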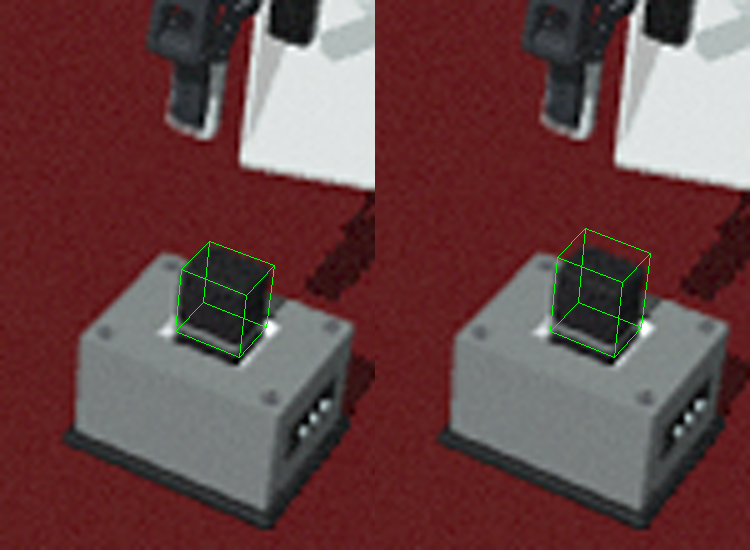

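The left overlay (top at the locked height, 108 mm) matches the battery's top face. The right overlay (sprung, 115.5 mm) stands clearly above it, so it is locked, upright and released, with the gripper well clear. Handing in.

```bash
python3 -c "
from rig import *
print(sign_off())"
```

```text
the job is handed in; nothing more can be done
None
```

I put the middle-sized battery upright into the dock's bay and pressed it through the click. It stayed locked down, and I handed the job in at about 12 s; no verdict is reported.

- **Insertion:** I met the carriage at the sprung-up height, with the battery's centre about 71 mm above the dock's underside. It had therefore been left sprung up, and one press was enough.
- **Press:** I pressed with the battery still held, to about 59 mm. The tool force was 8.3 N, which with the battery's weight is roughly 10 N on the dock, against the 18 N limit.
- **Locked:** As I eased up, the load dropped off at a centre height of about 64 mm, so the battery had latched. After release, the side picture fits the locked height and not the sprung one. The gripper stood well clear.

Some readings did not agree:
- **Grip width:** it read 25 mm on a side given as 28 mm, and the battery also looked slightly narrower than the model box. The heights I felt fit the stated 90 mm battery.
- **Tool tilt:** the tool drifted up to about 2° off vertical during the small moves. It did not hinder the fit.
- **Not checked:** I did not measure the bicycle parts again at the end. The moves were planned clear of them. I also saw no change in the dock's lights to confirm that it woke up.

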